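# Start the hold-to-test load check on the blue power pack

### The arm

A 7-joint arm with a two-finger parallel gripper is mounted at the origin on the work surface. World frame = base frame: x ahead of the robot, y to its left, z up, the work surface at z = 0. Lengths are in m, angles in rad, forces in N, time in s.
With the tool pointing down it reaches from about 0.4 to 0.9 m from the base axis. Payload 5.5 kg.
Tool frame: the origin (TCP) lies on the centre line of the jaws, within the pads' length; the fingertips stand 22 mm ahead of it and the grasp point (between the pads) lies 3 mm ahead of it (tip_reach is the distance from the TCP to the fingertips, in m); z points along the fingers, y is the direction in which the jaws open and shut (so a half turn about z gives the same grasp; the last joint's range is limited). The gripper opens to 85 mm and grips with 20 to 120 N. Pads are 22 mm wide; open, the fingers measure 114 mm over their backs; the gripper's body (76 mm by 85 mm) begins 54 mm behind the grasp point. The pads swing forward as they close: fully open they stand 13 mm farther back than shut.
Start: joints at [1.482, 0.501, -0.427, 1.55, 0.221, 1.138, -0.21], TCP at [0.224, -0.61, 0.253] pointing down, gripper open.
Joint ranges: [-2.88, 2.88], [-0.31, 2.03], [-1.54, 1.56], [0.2, 2.42], [-1.41, 4.55], [0.19, 2.02], [-2.57, 2.57]. Speed limits (rad/s): [2.57, 2.57, 3.14, 3.14, 3.14, 3.14, 3.14].

### API

Orientations are given as [roll, pitch, yaw] about the fixed x, y, z axes, in that order (R = Rz(yaw) Ry(pitch) Rx(roll)).
In Python, from rig import * gives the robot as it stands. The module is installed in compiled form; this text tells all that it offers.
- The arm moves only by the shell command python3 -m jog 'ROWS' [OPENING] [FORCE]. ROWS is JSON, a list of rows, each an object of numbers: "tx", "ty", "tz": the shift along the tool's x, y, z in m; "spin": the turn about the tool's z in rad. A call has 1 to 5 rows; each row shifts and turns the commanded pose from where the row before left it, along the tool's axes as they then stand; what a row does not reach is not made up. A row lasts 1/10 s, in which the tool goes at most 50 mm and 8.59 degrees, less where a joint would pass 70% of its speed; a pose out of reach is approached as far as the arm can. A call is refused whole if a number of a shift passes 0.05 or a number of a turn 0.15, either way. A call with a gripper value outside its range is refused whole. OPENING is the opening, from 0 (shut) to 1 (fully open), set as the call begins (- or left out, the last holds). The fingers move at their own pace and stop on an object; FORCE is the grip in N (left out, the last holds). Time passes only in rows, so rows that do not move let the fingers close. It gives the time, the measured TCP pose, the force and the opening at its end, in the units of the state.
- sense(): the state, without advancing time (a new reading comes with each control period).
- read_camera(name): name is "scene" or "top"; returns a dict with "image" (384x512x3 uint8, red, green, blue), "intrinsics" (3x3 intrinsics, pixels), "R" (3x3) and "t" (3): a world point X has camera coordinates R X + t. Camera axes: x right, y down, z forward; pixel columns grow to the right and rows downward; lengths in m; the calibration is good to about 2 mm. A picture is of the moment at which its call begins. There is no depth.
- job_done(): hands the job in, once; it reports no verdict.
Trained networks look in a picture, given as the dict that the camera call returned (one of the last four; its "shot" number tells which), for a name from the list of things; names that differ only in an ending like _2 or _b are one class to them, and where a whole thing is asked for, a point or a joint stands for the part that bears it (a point fixed in the world has none). Each returns a list of dicts, best first, with "score" (0 to 1); they miss things now and then, are a little off and sometimes report something else, mostly with a low value. They report only what shows in the picture. A call takes as long as a camera call.
- search_frame(picture, label): "point" ([column, row] in pixels, amid what is visible of it).
- trace(picture, label): "pixels" (384x512 bool, what is visible of it) and "point" ([column, row] in pixels, amid what is visible of it).
The state is a dict: "clock": time; "qpos": joint angles; "dq": joint speeds; "tau": joint torques, N m; "tool_pos": TCP position; "tool_rot": TCP orientation; "force": force on the tool from outside, world axes, zero at the start; "moment": the same for the moment, N m; "gripper_width": finger opening in m.
Only numpy, scipy, OpenCV 4.12 (cv2) and the standard library are available. Lean on these libraries where they do the work, as an engineer would, in place of code of your own. Each camera call takes 0.05 s, during which the arm holds its last target. There are 200 camera calls.

### The job

Run the load test on the blue power pack with the fingertips: on the orange tester that holds the blue pack, press the red mains rocker over to on (the half with the white line), then press the white power key on top of the blue pack and let it go, then press the tester's green test button fully down and keep it down - the program finishes while still holding the green button. Pick nothing up, do not shift the pack in its nest, and leave the red stop mushroom, the other tester with its grey pack and the things lying on the bench alone.

Things in the scene. Friction and masses are not known exactly. Their poses are not given: they have to be found in the camera images.
- tester_a: Orange test station holding the blue pack, fixed to the bench in its left or right half, turned up to 0.25 rad: case 290 (x) x 170 (y) x 78 mm high (deck). Origin at the centre of its underside; x runs from its control side (robot side) to its rear, y to the left, z up. Controls in a row on the deck at x = -105 mm: red rocker y = +52, red stop mushroom y = 0, green button y = -52. Nest with the pack behind them.
- clamp_a (a point): Top of the upright red handle of the shut toggle clamp at the rear of that tester (227 mm above the bench, 148 mm behind the tester's origin); its steel arm, 151 mm above the bench, reaches forward over the rear end of the pack to x = +68 mm. Fixed; leave it shut.
- tester_b: The second orange test station, same build, holding the grey pack, in the other half of the bench: leave it alone, do not press on it anywhere.
- pack_a: Blue power pack with black ends, 170 (x) x 86 (y) x 38 mm, about 0.55 kg, loose in the nest of its tester with 2 mm of play, resting 82 mm above the bench; centred 22 mm behind (x = +22) the tester's origin and parallel to it. Origin at the centre of its underside. Its top is 120 mm above the bench.
- pack_b: Dark grey power pack of the same shape in the other tester: leave it alone.
- rocker_a (a joint): Red mains rocker of that tester, rad: 0 = off (start), 0.36 = on. V-shaped paddle 38 (tester's x) x 24 mm in a black frame 3 mm high. Off, its near half (robot side, white line) stands up at 0.36 rad; pressing the outer end of that half down about 6 mm turns it on. Resists with about 2 N, does not snap: press it right down; it stays where it is left. On, the near half lies level, 10 mm above the deck.
- rocker_a_on (a point): The place to press on the rocker: on the top of its near half at the white line, 14 mm from the fold; about 93 mm above the bench while off and 88 mm when on. It moves with the rocker.
- key_a (a joint): White round power key on top of the blue pack, in m: 0 = up, 0.0035 = fully down. Spring return, about 4 N when fully down.
- key_a_top (a point): Centre of the top of the white power key of the blue pack (20 mm diameter, standing 5.5 mm above the pack's top, about 125 mm above the bench; on the pack's centre line, 42 mm in front of its centre). Moves with the key.
- test_a (a joint): Green test button of the blue pack's tester, in m: 0 = up, 0.005 = fully down. Spring return, about 4.5 N when fully down.
- test_a_top (a point): Centre of the top of the green button (25 mm diameter, standing 14 mm above the deck, about 92 mm above the bench; 9 mm above the deck when down; a 33 mm steel ring round it is 4 mm high). Moves with the button.
- stop_a (a joint): Red stop mushroom of the blue pack's tester, in m: 0 = up, 0.005 = pressed. Leave it alone.
- stop_a_top (a point): Centre of the top of the red stop mushroom (32 mm diameter, 20 mm above the deck), midway between rocker and green button, 52 mm from each.
- meter: Bystander: hand multimeter in a yellow holster, 185 x 90 x 55 mm, lying beside the left tester. Origin under its centre.
- screwdriver: Bystander: screwdriver, 190 mm, lying in the gap between the testers.
- brush: Bystander: brush, 160 mm, lying beside the right tester.
- solder: Bystander: solder reel, 56 mm diameter, 50 mm high, standing in the gap between the testers.
- cleaner: Bystander: white cleaner bottle, 54 mm diameter, 125 mm high, standing in the gap between the testers.
- charger: Bystander: black charger brick, 115 x 52 x 33 mm, lying beside the left tester.
- parts_bin: Bystander: blue parts bin, 160 x 105 x 60 mm, beside the right tester.

How it is judged:
By the outcome, as a careful person would: the job done as asked, in the order asked, and still so for the second after the job is handed in, while the arm keeps its last pose, push and grip.
It also fails if it takes over 48 s, if anything falls off the work surface, if the arm or the gripper's body presses on something with over 40 N, if the wrist force passes 120 N, or if a joint passes its speed limit or range.

## Working session

There is one attempt and no reset: what is moved stays moved. The work goes in short steps, Python scripts to look and compute and a shell command to move; the robot and the scene stay as the last step left them, time stands still between calls to the robot, and variables do not carry over. Pictures are saved under pics/ and viewed, about 8 in all and at most 12, crops included, and the job is handed in when it is done.

```bash
mkdir -p pics; cat > h.py <<'E'
from rig import *
import numpy as np, cv2
def ray(p,px):
    K=p["intrinsics"];R=np.array(p["R"]);t=np.array(p["t"])
    d=R.T@np.linalg.inv(K)@np.array([px[0],px[1],1.]);return -R.T@t,d/np.linalg.norm(d)
def onz(p,px,z):
    c,d=ray(p,px);return c+d*(z-c[2])/d[2]
def tri(obs):
    A=np.zeros((3,3));b=np.zeros(3)
    for p,px in obs:
        c,d=ray(p,px);M=np.eye(3)-np.outer(d,d);A+=M;b+=M@c
    return np.linalg.solve(A,b)
def proj(p,X):
    v=np.array(p["R"])@X+np.array(p["t"]);u=np.array(p["intrinsics"])@v;return u[:2]/u[2]
def save(p,n): cv2.imwrite("pics/"+n,cv2.cvtColor(p["image"],cv2.COLOR_RGB2BGR))
E
python3 - <<'E'
from h import *
s=sense();print(s["clock"],s["tool_pos"],s["tool_rot"],s["gripper_width"])
P={n:read_camera(n) for n in("scene","top")}
for n,p in P.items():
    save(p,n+"0.png")
    c,_=ray(p,[256,192]);print(n,c.round(3))
    for l,z in [("tester_a",.078),("pack_a",.12),("rocker_a_on",.093),("key_a_top",.1255),("test_a_top",.092),("stop_a_top",.098),("clamp_a",.227)]:
        for r in search_frame(p,l)[:3]: print(n,l,round(r["score"],2),np.round(r["point"],1),onz(p,r["point"],z).round(4))
E
```

```text
0.0 [ 0.22370272 -0.60957474  0.25222504] [-3.13958929e+00 -4.79841376e-05  3.51834139e-01] 0.08520784489970931
scene [1.382 0.011 0.918]
scene tester_a 0.93 [344.2 229.9] [0.6522 0.2506 0.078 ]
scene tester_a 0.82 [185.8 234.9] [ 0.6804 -0.224   0.078 ]
scene pack_a 0.83 [191.4 209.3] [ 0.6145 -0.2119  0.12  ]
scene pack_a 0.65 [347.9 212.3] [0.619 0.26  0.12 ]
scene rocker_a_on 0.71 [343.6 233.5] [0.6792 0.2425 0.093 ]
scene rocker_a_on 0.6 [351.5 185.4] [0.4688 0.2997 0.093 ]
scene key_a_top 0.21 [335.7 185.5] [0.506  0.2378 0.1255]
scene test_a_top 0.52 [317.2 194.5] [0.5137 0.1814 0.092 ]
scene stop_a_top 0.39 [335.7 185.9] [0.4776 0.2454 0.098 ]
scene stop_a_top 0.36 [344.2 234.9] [0.6887 0.242  0.098 ]
scene clamp_a 0.78 [343.3 232.7] [0.7908 0.2045 0.227 ]
scene clamp_a 0.29 [335.1 189.5] [0.6347 0.2049 0.227 ]
scene clamp_a 0.17 [260.3 257.8] [0.8703 0.0019 0.227 ]
top [3.500e-01 1.000e-03 1.621e+00]
top tester_a 0.72 [177.5 203.7] [0.5228 0.2434 0.078 ]
top tester_a 0.67 [112. 181.] [0.594  0.4624 0.078 ]
top tester_a 0.6 [318.2 202.5] [ 0.5356 -0.2184  0.078 ]
top pack_a 0.66 [322.6 174.9] [ 0.6205 -0.2268  0.12  ]
top pack_a 0.65 [173.8 177.8] [0.6016 0.2523 0.12  ]
top rocker_a_on 0.43 [161.1 220. ] [0.4672 0.2917 0.093 ]
top test_a_top 0.46 [193.6 210.6] [0.4998 0.1881 0.092 ]
top clamp_a 0.87 [175.4 203.4] [0.5069 0.2263 0.227 ]
```

```bash
python3 - <<'E'
import cv2
for n,(x0,y0,x1,y1) in {"scene":(80,120,430,330),"top":(80,110,400,310)}.items():
    i=cv2.imread(f"pics/{n}0.png")[y0:y1,x0:x1]
    s=2.28 if n=="scene" else 2.5
    cv2.imwrite(f"pics/{n}0c.png",cv2.resize(i,None,fx=s,fy=s,interpolation=cv2.INTER_CUBIC))
E
```

```text
(no output)
```

View pics/scene0c.png

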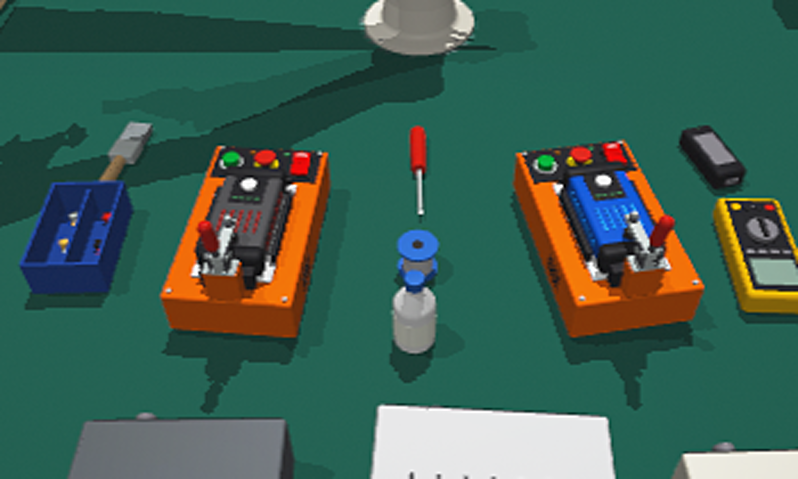

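View pics/top0c.png

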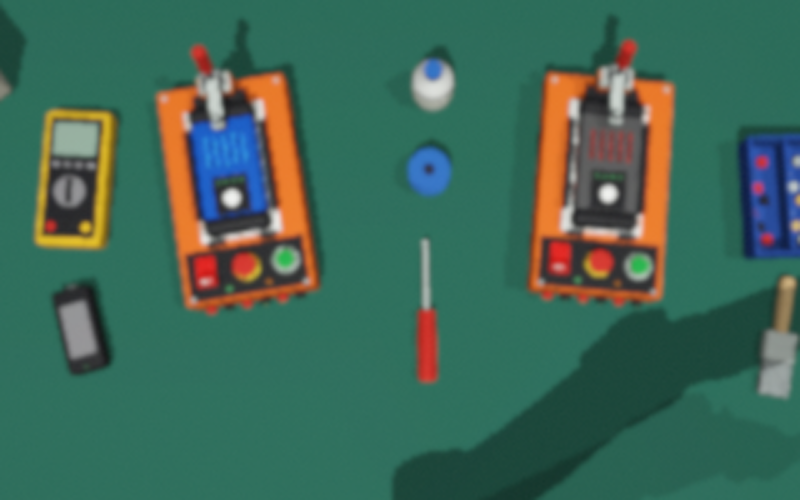

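The blue pack's tester is the left one. In the scene view (full-image px) green is near (319,191), mushroom (335,188), rocker (350,187) and key (344,199). In the top view they are at (194,213), (178,216), (162,218) and (173,189). Next I'll refine these with colour centroids and a pose fit.

```bash
cat > fit.py <<'E'
from h import *
from scipy.optimize import least_squares
def blob(p,near,f,r=9):
    im=p["image"].astype(float);h=cv2.cvtColor(p["image"],cv2.COLOR_RGB2HSV).astype(float)
    m=f(im,h).astype(np.uint8);n,l,s,c=cv2.connectedComponentsWithStats(m)
    k=[i for i in range(1,n) if np.hypot(*(c[i]-near))<r]
    if not k:return None
    i=max(k,key=lambda i:s[i,4]);return c[i],s[i,4]
green=lambda im,h:(h[...,0]>45)&(h[...,0]<75)&(h[...,1]>130)&(h[...,2]>100)
white=lambda im,h:(h[...,1]<45)&(h[...,2]>165)
red=lambda im,h:((h[...,0]<5)|(h[...,0]>174))&(h[...,1]>150)&(h[...,2]>140)
orange=lambda im,h:(h[...,0]>5)&(h[...,0]<18)&(h[...,1]>170)&(h[...,2]>90)
E
python3 - <<'E'
from fit import *
s={"scene":dict(test=(319,191),key=(344.5,199),rock=(350,187)),"top":dict(test=(194,213),key=(173,189),rock=(162.4,218))}
F=dict(test=green,key=white,rock=red)
loc=dict(test=(-.105,-.052,.091),key=(-.020,0,.1245),rock=(-.108,.052,.091))
O=[];P={}
for n in s:
    p=P[n]=read_camera(n)
    for k in s[n]:
        b=blob(p,s[n][k],F[k])
        if b is None: print("none",n,k);continue
        print(n,k,b[0].round(2),b[1],onz(p,b[0],loc[k][2]).round(4));O.append((n,k,b[0]))
for k in F: print("tri",k,tri([(P[n],b) for n,kk,b in O if kk==k]).round(4))
def W(v,l):
    c,s_=np.cos(v[2]),np.sin(v[2]);return np.array([v[0]+c*l[0]-s_*l[1],v[1]+s_*l[0]+c*l[1],l[2]])
def f(v):return np.concatenate([proj(P[n],W(v,loc[k]))-b for n,k,b in O])
r=least_squares(f,[.58,.25,.1],loss="soft_l1");print(r.x.round(4),f(r.x).reshape(-1,2).round(2).tolist())
v=r.x
for k,l in dict(rock_on=(-.119,.052,.093),key=loc["key"],test=(-.105,-.052,.092),stop=(-.105,0,.098),clamp=(.148,0,.227)).items(): print(k,W(v,l).round(4))
# orange deck corners, overlay
im=P["top"]["image"].copy();im2=P["scene"]["image"].copy()
for I,n,(x0,y0,x1,y1) in ((im,"top",(130,125,220,240)),(im2,"scene",(290,170,400,275))):
    A=cv2.resize(I[y0:y1,x0:x1],None,fx=5,fy=5,interpolation=cv2.INTER_CUBIC)
    q=np.array([proj(P[n],W(v,(a,b,.078))) for a,b in ((-.145,-.085),(-.145,.085),(.145,.085),(.145,-.085))])
    q=((q-[x0,y0]+.5)*5).astype(np.int32);cv2.polylines(A,[q],True,(0,255,255),1)
    for l in list(loc.values())+[(-.105,0,.098)]:
        c=((proj(P[n],W(v,l))-[x0,y0]+.5)*5).astype(int);cv2.drawMarker(A,tuple(int(t) for t in c),(0,0,0),0,9,1)
    I2=A;globals()["c_"+n]=A
h=max(c_top.shape[0],c_scene.shape[0]);o=np.zeros((h,c_top.shape[1]+c_scene.shape[1],3),np.uint8)
o[:c_top.shape[0],:c_top.shape[1]]=c_top;o[:c_scene.shape[0],c_top.shape[1]:]=c_scene
o=cv2.resize(o,None,fx=.78,fy=.78);cv2.imwrite("pics/ov1.png",o[...,::-1])
E
```

```text
scene test [318.9  189.97] 30 [0.4908 0.1893 0.091 ]
scene key [344.12 198.56] 25 [0.5647 0.2561 0.1245]
scene rock [348.83 186.94] 54 [0.4744 0.2903 0.091 ]
top test [193.72 212.88] 25 [0.4924 0.1876 0.091 ]
top key [172.24 188.76] 37 [0.5653 0.2549 0.1245]
top rock [162.01 217.18] 88 [0.4765 0.2896 0.091 ]
tri test [0.4924 0.1882 0.0925]
tri key [0.5653 0.2554 0.125 ]
tri rock [0.4764 0.2895 0.0928]
[0.5872 0.2577 0.1692] [[-0.12, 0.35], [-0.43, 0.62], [0.02, -0.48], [-0.36, -0.02], [0.22, -0.68], [-0.43, 1.39]]
rock_on [0.4612 0.2889 0.093 ]
key [0.5675 0.2543 0.1245]
test [0.4925 0.1888 0.092 ]
stop [0.4837 0.24   0.098 ]
clamp [0.7331 0.2826 0.227 ]
```

View pics/ov1.png

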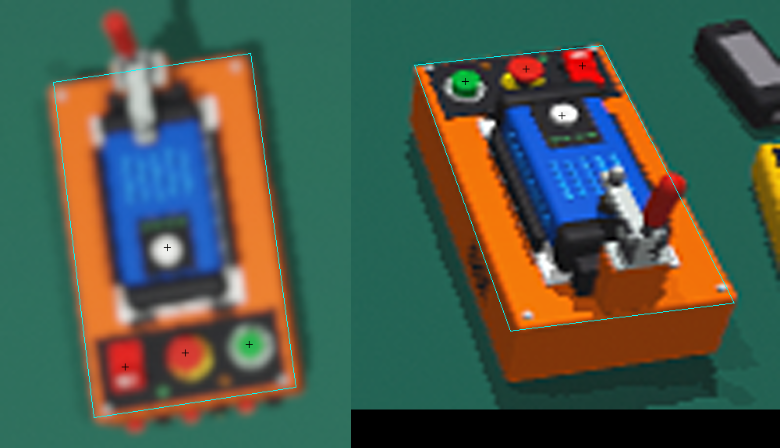

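The fit agrees in both views, with the overlay corners and controls on their features: tester_a is at (0.587, 0.258) with yaw 0.169. Triangulated heights match the text to 1 mm. Now I'll close the gripper and move over.

```bash
cat > d.py <<'E'
import sys;from rig import *;import numpy as np
from scipy.spatial.transform import Rotation as Ro
s=sense();p=np.array(s["tool_pos"]);R=Ro.from_euler("xyz",s["tool_rot"]).as_matrix()
T={"rock":(.4615,.288),"key":(.566,.2548),"test":(.4922,.1885),"mid":(.48,-.03)}
t=sys.argv[1];z=float(sys.argv[2])
d=R.T@(np.array([*T[t],z])-p)
print(round(s["clock"],2),"pos",p.round(4),"rpy",np.round(s["tool_rot"],4),"F",np.round(s["force"],1),"w",round(s["gripper_width"],4),"tool delta",d.round(4),"spin",round(s["tool_rot"][2]-.169,4))
E
python3 -m jog '[{"tx":0.039,"ty":-0.03,"spin":0.09},{"tx":0.036,"ty":-0.034,"spin":0.09},{"tx":0.033,"ty":-0.037},{"tx":0.033,"ty":-0.037},{"tx":0.033,"ty":-0.037}]' 0 40
python3 d.py mid 0.25
```

```text
0.9 pos [ 0.224  -0.6102  0.2534] rpy [ 3.1415 -0.      0.3519] F [ 0.1 -0.1  0.4] w 0.0853 tool delta [ 0.4402 -0.4564  0.0033] spin 0.1829schema error: expected keys tx, ty, tz, spin
```

```bash
python3 -m jog '[{"tx":0.039,"ty":-0.03,"tz":0,"spin":0.09},{"tx":0.036,"ty":-0.034,"tz":0,"spin":0.09},{"tx":0.033,"ty":-0.037,"tz":0,"spin":0},{"tx":0.033,"ty":-0.037,"tz":0,"spin":0},{"tx":0.033,"ty":-0.037,"tz":0,"spin":0}]' 0 40
python3 d.py mid 0.25
```

```text
clock: 1.4
tool_pos: [0.3557, -0.3984, 0.2536]
tool_rot: [3.141, -0.0, 0.172]
force: [2.2, -0.2, -0.2]
gripper_width: 0.0121
1.4 pos [ 0.3557 -0.3984  0.2536] rpy [ 3.1408e+00 -3.0000e-04  1.7170e-01] F [ 2.2 -0.2 -0.2] w 0.0121 tool delta [ 0.1854 -0.3418  0.0034] spin 0.0027
```

```bash

python3 -m jog '[{"tx":0.023,"ty":-0.043,"tz":0,"spin":0},{"tx":0.023,"ty":-0.043,"tz":0,"spin":0},{"tx":0.023,"ty":-0.043,"tz":0,"spin":0},{"tx":0.023,"ty":-0.043,"tz":0,"spin":0},{"tx":0.023,"ty":-0.043,"tz":0,"spin":0}]'
python3 -m jog '[{"tx":0.023,"ty":-0.043,"tz":0,"spin":0},{"tx":0.01,"ty":-0.046,"tz":0,"spin":0},{"tx":0.01,"ty":-0.046,"tz":0,"spin":0},{"tx":0,"ty":0,"tz":0,"spin":0}]'
python3 d.py rock 0.15
```

```text
clock: 1.9
tool_pos: [0.4318, -0.1668, 0.2538]
tool_rot: [3.14, -0.001, 0.172]
force: [1.1, -0.6, -0.2]
gripper_width: -0.0002
clock: 2.3
tool_pos: [0.4509, -0.021, 0.2541]
tool_rot: [-3.14, -0.002, 0.183]
force: [0.3, -0.1, 0.5]
gripper_width: -0.0
2.3 pos [ 0.4509 -0.021   0.2541] rpy [-3.1401e+00 -2.1000e-03  1.8250e-01] F [ 0.3 -0.1  0.5] w -0.0 tool delta [ 0.0663 -0.3018  0.1047] spin 0.0135
```

```bash

python3 -m jog '[{"tx":0.0095,"ty":-0.043,"tz":0,"spin":0.013},{"tx":0.0095,"ty":-0.043,"tz":0,"spin":0},{"tx":0.0095,"ty":-0.043,"tz":0,"spin":0},{"tx":0.0095,"ty":-0.043,"tz":0,"spin":0},{"tx":0.0095,"ty":-0.043,"tz":0,"spin":0}]'
python3 -m jog '[{"tx":0.0095,"ty":-0.043,"tz":0.03,"spin":0},{"tx":0.0095,"ty":-0.043,"tz":0.03,"spin":0},{"tx":0,"ty":0,"tz":0,"spin":0},{"tx":0,"ty":0,"tz":0,"spin":0}]'
python3 d.py rock 0.135
```

```text
clock: 2.8
tool_pos: [0.4633, 0.1926, 0.2536]
tool_rot: [3.141, -0.001, 0.158]
force: [0.7, 0.3, -0.1]
gripper_width: 0.0001
clock: 3.2
tool_pos: [0.4668, 0.275, 0.1959]
tool_rot: [-3.141, 0.003, 0.162]
force: [0.3, -0.1, 0.9]
gripper_width: 0.0004
3.2 pos [0.4668 0.275  0.1959] rpy [-3.1414e+00  2.6000e-03  1.6200e-01] F [ 0.3 -0.1  0.9] w 0.0004 tool delta [-0.003  -0.0137  0.0609] spin -0.007
```

```bash

python3 -m jog '[{"tx":-0.003,"ty":-0.0135,"tz":0.02,"spin":-0.007},{"tx":0,"ty":0,"tz":0.03,"spin":0},{"tx":0,"ty":0,"tz":0.012,"spin":0},{"tx":0,"ty":0,"tz":0,"spin":0},{"tx":0,"ty":0,"tz":0,"spin":0}]'
python3 d.py rock 0.11
python3 - <<'E'
from h import *
o=[]
for n,(x0,y0) in (("top",(130,150)),("scene",(290,130))):
    p=read_camera(n);o.append(cv2.resize(p["image"][y0:y0+100,x0:x0+100],None,fx=4,fy=4,interpolation=cv2.INTER_CUBIC))
cv2.imwrite("pics/r1.png",np.hstack(o)[...,::-1])
E
```

```text
clock: 3.7
tool_pos: [0.4638, 0.2861, 0.1361]
tool_rot: [3.141, -0.001, 0.164]
force: [0.5, 1.0, 0.5]
gripper_width: 0.0002
3.7 pos [0.4638 0.2861 0.1361] rpy [ 3.1414e+00 -1.4000e-03  1.6400e-01] F [0.5 1.  0.5] w 0.0002 tool delta [-0.002  -0.0022  0.0261] spin -0.005
```

View pics/r1.png

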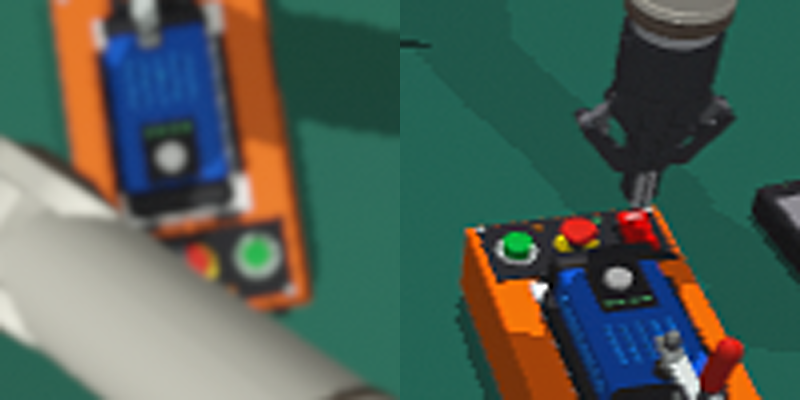

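The scene view shows the shut fingertips (crop px 640,200) just above the near half of the rocker. The arm hides this in the top view. Pressing in small steps.

```bash

python3 -m jog '[{"tx":-0.002,"ty":-0.002,"tz":0.009,"spin":-0.005},{"tx":0,"ty":0,"tz":0.008,"spin":0},{"tx":0,"ty":0,"tz":0.004,"spin":0},{"tx":0,"ty":0,"tz":0,"spin":0},{"tx":0,"ty":0,"tz":0,"spin":0}]'
python3 d.py rock 0.11
python3 -m jog '[{"tx":0,"ty":0,"tz":0.002,"spin":0},{"tx":0,"ty":0,"tz":0.002,"spin":0},{"tx":0,"ty":0,"tz":0,"spin":0},{"tx":0,"ty":0,"tz":0,"spin":0}]'
python3 d.py rock 0.11
```

```text
clock: 4.3
tool_pos: [0.4605, 0.2886, 0.1138]
tool_rot: [3.142, 0.0, 0.171]
force: [0.3, 0.4, 0.5]
gripper_width: -0.0003
4.3 pos [0.4605 0.2886 0.1138] rpy [3.1415e+00 1.0000e-04 1.7110e-01] F [0.3 0.4 0.5] w -0.0003 tool delta [0.0009 0.0008 0.0038] spin 0.0021
clock: 4.7
tool_pos: [0.4603, 0.2887, 0.1101]
tool_rot: [-3.142, -0.0, 0.171]
force: [-0.9, 0.1, 3.3]
gripper_width: 0.0
4.7 pos [0.4603 0.2887 0.1101] rpy [-3.1416 -0.      0.1709] F [-0.9  0.1  3.3] w 0.0 tool delta [0.001  0.0009 0.0001] spin 0.0019
```

Contact, reading about the 2–3 N of rocker resistance. I'll continue to the hard stop.

```bash

python3 -m jog '[{"tx":0,"ty":0,"tz":0.001,"spin":0},{"tx":0,"ty":0,"tz":0.001,"spin":0},{"tx":0,"ty":0,"tz":0,"spin":0}]'
python3 -m jog '[{"tx":0,"ty":0,"tz":0.001,"spin":0},{"tx":0,"ty":0,"tz":0.001,"spin":0},{"tx":0,"ty":0,"tz":0,"spin":0}]'
```

```text
clock: 5.0
tool_pos: [0.4604, 0.2888, 0.1098]
tool_rot: [3.14, -0.001, 0.171]
force: [-6.8, -4.4, 20.3]
gripper_width: -0.0003
clock: 5.3
tool_pos: [0.4604, 0.2888, 0.1096]
tool_rot: [3.139, -0.001, 0.171]
force: [-11.7, -8.4, 37.9]
gripper_width: -0.0002
```

Hard stop reached at tip height 88 mm, as expected for on. Lift and move to the key.

```bash

python3 -m jog '[{"tx":0,"ty":0,"tz":-0.02,"spin":0},{"tx":0,"ty":0,"tz":-0.03,"spin":0},{"tx":0,"ty":0,"tz":-0.03,"spin":0},{"tx":0,"ty":0,"tz":0,"spin":0}]'
python3 d.py key 0.165
python3 - <<'E'
from h import *
p=read_camera("scene")
cv2.imwrite("pics/r2.png",cv2.resize(p["image"][130:230,280:400],None,fx=5,fy=5,interpolation=cv2.INTER_CUBIC)[...,::-1])
E
```

```text
clock: 5.7
tool_pos: [0.4629, 0.2903, 0.1899]
tool_rot: [-3.139, -0.007, 0.171]
force: [-0.1, 0.8, 1.0]
gripper_width: -0.0001
5.7 pos [0.4629 0.2903 0.1899] rpy [-3.1393 -0.0073  0.1706] F [-0.1  0.8  1. ] w -0.0001 tool delta [0.0954 0.0526 0.0254] spin 0.0016
```

View pics/r2.png

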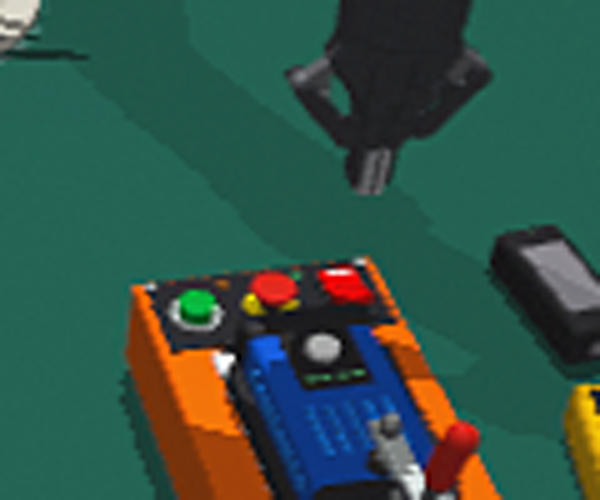

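The rocker (crop px 345,285) has tipped over: the white line is now visible on a level near half. The mushroom and pack are unchanged. On to the key.

```bash

python3 -m jog '[{"tx":0.032,"ty":0.0175,"tz":0,"spin":0},{"tx":0.032,"ty":0.0175,"tz":0,"spin":0},{"tx":0.031,"ty":0.0175,"tz":0.01,"spin":0},{"tx":0,"ty":0,"tz":0.015,"spin":0},{"tx":0,"ty":0,"tz":0,"spin":0}]'
python3 -m jog '[{"tx":0,"ty":0,"tz":0,"spin":0}]'
python3 d.py key 0.148
```

```text
clock: 6.25
tool_pos: [0.5616, 0.2509, 0.1571]
tool_rot: [3.14, 0.006, 0.169]
force: [-1.0, 0.8, -0.3]
gripper_width: -0.0
clock: 6.35
tool_pos: [0.5611, 0.2535, 0.1597]
tool_rot: [-3.141, 0.003, 0.172]
force: [-0.1, 0.4, -0.1]
gripper_width: 0.0001
6.35 pos [0.5611 0.2535 0.1597] rpy [-3.1414e+00  3.1000e-03  1.7240e-01] F [-0.1  0.4 -0.1] w 0.0001 tool delta [ 0.0051 -0.0005  0.0117] spin 0.0034
```

```bash

python3 -m jog '[{"tx":0.005,"ty":-0.0005,"tz":0.005,"spin":0},{"tx":0,"ty":0,"tz":0.004,"spin":0},{"tx":0,"ty":0,"tz":0.003,"spin":0},{"tx":0,"ty":0,"tz":0,"spin":0},{"tx":0,"ty":0,"tz":0,"spin":0}]'
python3 d.py key 0.144
python3 -m jog '[{"tx":0,"ty":0,"tz":0.001,"spin":0},{"tx":0,"ty":0,"tz":0.001,"spin":0},{"tx":0,"ty":0,"tz":0,"spin":0},{"tx":0,"ty":0,"tz":0,"spin":0}]'
python3 d.py key 0.144
```

```text
clock: 6.85
tool_pos: [0.5677, 0.2544, 0.1491]
tool_rot: [3.141, -0.0, 0.171]
force: [0.8, 0.4, 0.6]
gripper_width: -0.0001
6.85 pos [0.5677 0.2544 0.1491] rpy [ 3.1415e+00 -1.0000e-04  1.7110e-01] F [0.8 0.4 0.6] w -0.0001 tool delta [-0.0016 -0.0007  0.0051] spin 0.0021
clock: 7.25
tool_pos: [0.5679, 0.2544, 0.1473]
tool_rot: [-3.142, -0.0, 0.171]
force: [-0.5, -0.8, 1.5]
gripper_width: -0.0001
7.25 pos [0.5679 0.2544 0.1473] rpy [-3.1415e+00 -4.0000e-04  1.7080e-01] F [-0.5 -0.8  1.5] w -0.0001 tool delta [-0.0019 -0.0007  0.0033] spin 0.0018
```

```bash

python3 -m jog '[{"tx":0,"ty":0,"tz":0.001,"spin":0},{"tx":0,"ty":0,"tz":0.001,"spin":0},{"tx":0,"ty":0,"tz":0,"spin":0}]'
python3 -m jog '[{"tx":0,"ty":0,"tz":0.001,"spin":0},{"tx":0,"ty":0,"tz":0.0005,"spin":0},{"tx":0,"ty":0,"tz":0,"spin":0}]'
```

```text
clock: 7.55
tool_pos: [0.5679, 0.2544, 0.1451]
tool_rot: [-3.142, -0.0, 0.171]
force: [-0.2, -1.7, 2.0]
gripper_width: 0.0
clock: 7.85
tool_pos: [0.568, 0.2544, 0.1441]
tool_rot: [3.141, -0.001, 0.171]
force: [-1.4, -1.2, 6.5]
gripper_width: 0.0001
```

```bash

python3 -m jog '[{"tx":0,"ty":0,"tz":0.001,"spin":0},{"tx":0,"ty":0,"tz":0,"spin":0},{"tx":0,"ty":0,"tz":0,"spin":0}]'
```

```text
clock: 8.15
tool_pos: [0.568, 0.2545, 0.144]
tool_rot: [3.141, -0.001, 0.171]
force: [-3.9, -2.2, 12.2]
gripper_width: -0.0002
```

Key is at its stop (3.5 mm travel, 12 N). Release it and go to the green button.

```bash

python3 -m jog '[{"tx":0,"ty":0,"tz":-0.01,"spin":0},{"tx":0,"ty":0,"tz":-0.025,"spin":0},{"tx":0,"ty":0,"tz":0,"spin":0},{"tx":0,"ty":0,"tz":0,"spin":0}]'
python3 d.py test 0.165
python3 - <<'E'
from h import *
p=read_camera("scene")
cv2.imwrite("pics/r3.png",cv2.resize(p["image"][130:230,280:400],None,fx=5,fy=5,interpolation=cv2.INTER_CUBIC)[...,::-1])
E
```

```text
clock: 8.55
tool_pos: [0.568, 0.2543, 0.1777]
tool_rot: [3.142, -0.001, 0.171]
force: [-0.7, -0.4, -1.0]
gripper_width: -0.0
8.55 pos [0.568  0.2543 0.1777] rpy [ 3.1416e+00 -8.0000e-04  1.7070e-01] F [-0.7 -0.4 -1. ] w -0.0 tool delta [-0.0859  0.052   0.0126] spin 0.0017
```

View pics/r3.png

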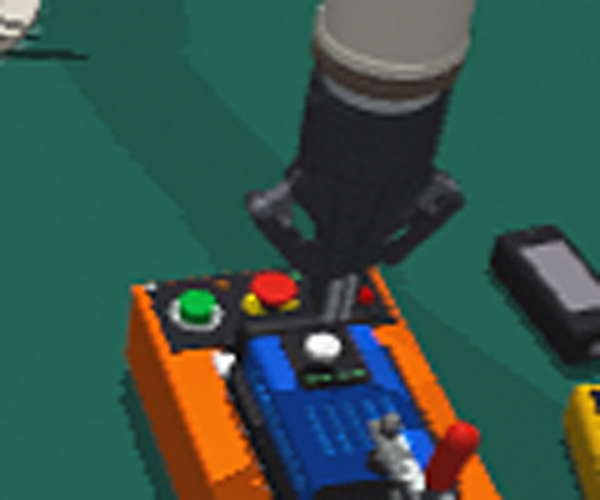

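The key (crop px 322,347) is back up, the pack sits as before, and the green button is at (197,305). Moving over green.

```bash

python3 -m jog '[{"tx":-0.029,"ty":0.0175,"tz":0,"spin":0},{"tx":-0.029,"ty":0.0175,"tz":0,"spin":0},{"tx":-0.028,"ty":0.0175,"tz":0,"spin":0},{"tx":0,"ty":0,"tz":0,"spin":0},{"tx":0,"ty":0,"tz":0,"spin":0}]'
python3 -m jog '[{"tx":0,"ty":0,"tz":0.025,"spin":0},{"tx":0,"ty":0,"tz":0.025,"spin":0},{"tx":0,"ty":0,"tz":0,"spin":0},{"tx":0,"ty":0,"tz":0,"spin":0}]'
python3 d.py test 0.114
```

```text
clock: 9.1
tool_pos: [0.4916, 0.187, 0.1769]
tool_rot: [3.141, 0.001, 0.17]
force: [-0.2, -0.2, 0.8]
gripper_width: -0.0002
clock: 9.5
tool_pos: [0.4921, 0.1889, 0.1273]
tool_rot: [-3.141, 0.001, 0.172]
force: [0.1, 0.7, 0.0]
gripper_width: 0.0001
9.5 pos [0.4921 0.1889 0.1273] rpy [-3.1406e+00  1.0000e-03  1.7170e-01] F [0.1 0.7 0. ] w 0.0001 tool delta [0.0001 0.0005 0.0133] spin 0.0027
```

```bash

python3 -m jog '[{"tx":0,"ty":0,"tz":0.007,"spin":0},{"tx":0,"ty":0,"tz":0.005,"spin":0},{"tx":0,"ty":0,"tz":0.002,"spin":0},{"tx":0,"ty":0,"tz":0,"spin":0}]'
python3 -m jog '[{"tx":0,"ty":0,"tz":0.002,"spin":0},{"tx":0,"ty":0,"tz":0.002,"spin":0},{"tx":0,"ty":0,"tz":0,"spin":0},{"tx":0,"ty":0,"tz":0,"spin":0}]'
```

```text
clock: 9.9
tool_pos: [0.4922, 0.188, 0.1137]
tool_rot: [-3.142, -0.001, 0.171]
force: [-0.6, -0.4, 0.6]
gripper_width: -0.0001
clock: 10.3
tool_pos: [0.4923, 0.1881, 0.1098]
tool_rot: [3.142, -0.001, 0.171]
force: [0.0, -0.4, 4.0]
gripper_width: -0.0002
```

```bash

python3 -m jog '[{"tx":0,"ty":0,"tz":0.001,"spin":0},{"tx":0,"ty":0,"tz":0.001,"spin":0},{"tx":0,"ty":0,"tz":0,"spin":0},{"tx":0,"ty":0,"tz":0,"spin":0}]'; python3 d.py test .109
```

```text
clock: 10.7
tool_pos: [0.4923, 0.1881, 0.1089]
tool_rot: [3.141, -0.001, 0.171]
force: [-3.7, -3.4, 16.1]
gripper_width: -0.0004
10.7 pos [0.4923 0.1881 0.1089] rpy [ 3.1406e+00 -9.0000e-04  1.7080e-01] F [-3.7 -3.4 16.1] w -0.0004 tool delta [-0.     -0.0004 -0.0001] spin 0.0018
```

Green is at its stop (tip at 87 mm, 16 N). Hold and check before handing in.

```bash

python3 -m jog '[{"tx":0,"ty":0,"tz":0,"spin":0},{"tx":0,"ty":0,"tz":0,"spin":0},{"tx":0,"ty":0,"tz":0,"spin":0},{"tx":0,"ty":0,"tz":0,"spin":0},{"tx":0,"ty":0,"tz":0,"spin":0}]'
python3 - <<'E'
from h import *
p=read_camera("scene")
cv2.imwrite("pics/r4.png",cv2.resize(p["image"][130:230,280:400],None,fx=5,fy=5,interpolation=cv2.INTER_CUBIC)[...,::-1])
E
```

```text
clock: 11.2
tool_pos: [0.4923, 0.1881, 0.1089]
tool_rot: [3.141, -0.001, 0.171]
force: [-2.8, -1.9, 15.8]
gripper_width: 0.0001
```

View pics/r4.png

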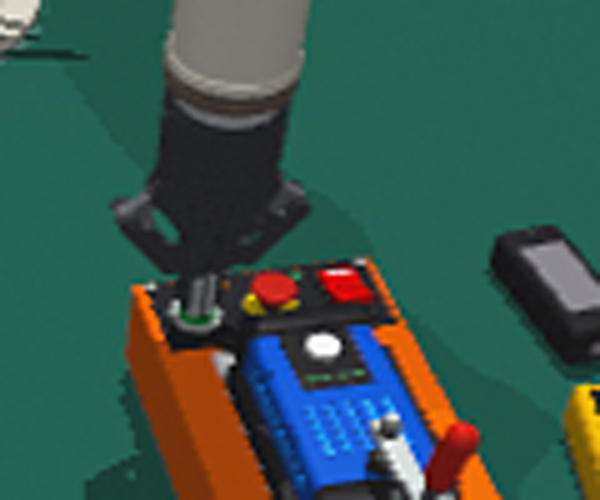

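The fingertips hold the green button down (crop px 200,310). The rocker is on with its white line showing (345,285), the key is up (322,347), and the mushroom and pack are unchanged. Handing in.

```bash
python3 -c "
from rig import *
print(job_done())"
```

```text
the job is handed in; nothing more can be done
None
```

The load test on the blue pack is done and handed in at about 11 s, with the arm still holding the green button down. With the fingers shut, I pressed the red rocker, pressed and released the white key, then pressed the green button.

| Control | Result | Tip height at stop | Peak force read |
|---|---|---|---|
| Red rocker | Pressed to its stop, on | 88 mm | 38 N |
| White key | Pressed fully, then released; back up | 122 mm | 12 N |
| Green button | Pressed to its stop and held | 87 mm | 16 N, steady |

The last picture shows the rocker on with its white line visible, the key up, and the mushroom, pack and clamp unchanged. The other tester and the bench things were outside that crop; the arm did not go down near them.

- **Rocker force:** the 38 N is the vertical part; with the side forces it was about 40 N. It came from the fingertips at the hard stop. That is well under the 120 N wrist limit, but firmer than it needed to be.
- **View limits:** the top camera could not see the controls during the rocker press because the arm covered them. The checks made during the job relied on the scene camera and the force and height readings.

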